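Empty the tile offcuts into the tub and hang up the tray

TASK

Carry the tray of tile offcuts to the grey tub and tip all three offcuts off its open lip into the tub, without the fingers touching the offcuts. Then hang the empty tray on the rack: its wooden bar rests across both steel pegs, behind their upturned tips, with the tray hanging level and free below. Leave the tub where it stands and do not disturb the trowel, float, jar and nippers.

Things in the scene. Friction and masses are not known exactly. Their poses are not given: they have to be found in the camera images.
- tray: loose aluminium carry tray, 0.38 kg. Origin on its underside, straight below the bar. Floor 4 mm thick, x -72 to +66 mm, y +-75 mm. Walls 22 mm high, 4 thick on both y sides and the +x end; the -x end is an open lip. A wooden bar (the handle; 16 mm along x, 75 to 97 mm above the underside) spans y +-71 mm over x = 0, on two upright straps 26 mm wide; the space below it is open along x
- tray_bar (a point): middle of the underside of the tray's wooden bar, 75 mm above the tray's underside; axes as the tray's
- tray_lip (a point): middle of the tray's open lip (-x end), on the floor's upper face; axes as the tray's
- offcut_a: piece of 20 mm thick porcelain paving tile, grey with a pale glazed face, 62 x 36 mm rectangle, about 100 g; starts flat on the tray's floor, long side roughly along the tray's x. Origin at the centre of its outline and thickness
- offcut_b: piece of 20 mm thick porcelain paving tile, grey with a pale glazed face, 70 x 30 mm rectangle, about 100 g; starts flat on the tray's floor, long side roughly along the tray's x. Origin at the centre of its outline and thickness
- offcut_c: piece of 20 mm thick porcelain paving tile, grey with a pale glazed face, L-shaped, 66 x 36 mm outline with a 32 x 18 mm corner missing, about 85 g; starts flat on the tray's floor, long side roughly along the tray's x. Origin at the centre of its 66 x 36 mm outline and thickness
- tub: open grey plastic tub, loose, about 0.95 kg, 220 x 220 mm, 75 mm high, walls and floor 5 mm thick, standing on the mat. Origin at the centre of its underside, z up
- rack: fixed rack: upright plywood board 190 mm wide (y), 128 high, front face at x = +90 mm, with two flat steel pegs running from it to x = -28 mm. Pegs 8 mm wide at y = +-45 mm, 10 high, upper faces 120 mm above the mat; upturned tips at x = -28 to -20 mm rise 14 mm more. Under the pegs only a 12 mm high foot. Origin on the mat below the place where the bar hangs
- rack_seat (a point): midway between the two pegs at the height of their upper faces, 120 mm above the rack's origin; axes as the rack's. The tray's bar hangs here with its underside at this height and its length along y, either way round
- trowel: bystander: notched steel trowel lying flat, blade 270 x 120 mm, red plastic handle on top to 61 mm high; origin under the blade's centre
- float: bystander: yellow rubber grout float lying flat, 240 x 95 mm, handle on top to 69 mm high; origin under its centre
- jar: bystander: closed white plastic jar of wedge spacers, 84 mm across, 110 mm high; origin at the centre of its underside
- nippers: bystander: tile nippers with two blue handles lying flat, 200 mm long, 17 mm high; origin under the pivot, jaws to its +x
Not all that is in view belongs to the job. Leave any purple look-alike of the offcut_c alone.

How it is judged (in metres and radians):
On the way, in this order (a step that is already met when the one before it is completed fails the run):
1. the tray, over the tub, is tipped by more than 20 degrees (angle between tray's own z axis and vertical above 0.35 rad and horizontal distance between tray_lip and tub below 0.16 m).
2. all three offcuts are inside the tub (x of offcut_a in the frame of tub between -0.105 and 0.105 m and y of offcut_a in the frame of tub between -0.105 and 0.105 m and z of offcut_a in the frame of tub between 0 and 0.07 m and x of offcut_b in the frame of tub between -0.105 and 0.105 m and y of offcut_b in the frame of tub between -0.105 and 0.105 m and z of offcut_b in the frame of tub between 0 and 0.07 m and x of offcut_c in the frame of tub between -0.105 and 0.105 m and y of offcut_c in the frame of tub between -0.105 and 0.105 m and z of offcut_c in the frame of tub between 0 and 0.07 m), for 0.2 s.
At the end, for the whole second after the job is handed in: All offcuts at rest in the tub, centres under 70 mm above its underside. Tray at rest on the pegs: bar underside within 6 mm of their tops, bar within 30 mm of the middle and 0.2 rad of the rack's y, -20 to +30 mm along the rack's x (behind the tips), level to 0.15 rad, borne by the rack (all of step 2 and x of tray_bar in the frame of rack_seat between -0.02 and 0.03 m and y of tray_bar in the frame of rack_seat between -0.03 and 0.03 m and z of tray_bar in the frame of rack_seat between -0.006 and 0.006 m and angle between tray's own z axis and vertical below 0.15 rad and angle between the y axis of tray and the y axis of rack, either way round below 0.2 rad and contact force between tray and rack above 1 N and linear speed of tray below 0.03 m/s and linear speed of each of offcut_a, offcut_b, offcut_c below 0.05 m/s); the robot touches nothing.
It fails at once if the fingers touch an offcut (contact force between the fingers and offcut_a above 1 N or contact force between the fingers and offcut_b above 1 N or contact force between the fingers and offcut_c above 1 N).
It fails at once if the tub is pushed more than 40 mm or tipped (distance of tub from where it was at the start of the episode above 0.04 m or angle between tub's own z axis and vertical above 0.25 rad).
It fails at once if the trowel, float, jar or nippers are shifted by more than 30 mm (distance of any of trowel, float, jar, nippers from where it was at the start of the episode above 0.03 m).
It also fails if it takes over 64 s, if anything falls off the work surface, if the arm or the gripper's body presses on something with over 40 N, if the wrist force passes 120 N, or if a joint passes its speed limit or range.

ROBOT

A 6-joint arm with a two-finger parallel gripper is mounted at the origin on the work surface. World frame = base frame: x ahead of the robot, y to its left, z up, the work surface at z = 0. Lengths are in mm, angles in rad, forces in N, time in s.
With the tool pointing down it reaches from about 350 to 850 mm from the base axis. Payload 8.1 kg.
Tool frame: the origin (TCP) lies at the centre of the arm's flange, where the gripper is bolted on; the fingertips stand 186 mm ahead of it and the grasp point (between the pads) lies 167 mm ahead of it; z points along the fingers, y is the line along which they close (so a half turn about z gives the same grasp; the last joint's range is limited). The gripper opens to 93 mm and grips with 3 to 60 N. Pads are 15 mm wide; open, the fingers measure 128 mm over their backs; the gripper's body (75 mm by 188 mm) begins 65 mm behind the grasp point.
Start: joints at [1.042, 0.13, 1.488, -0, 1.523, -0.085], TCP at [257.605, 541.891, 404.735] pointing down, gripper open.
Joint ranges: [-2.96, 2.96], [-0.89, 2.26], [0.02, 2.5], [-1.34, 4.48], [0, 2.73], [-2.66, 2.66]. Speed limits (rad/s): [2.39, 2.39, 2.79, 3.14, 3.14, 3.14].

INTERFACE

Orientations are given as a unit quaternion [w, x, y, z].
In Python, from plant import bot gives the robot as it stands. The module is installed in compiled form; this text tells all that it offers.
- The arm moves only by the tool carry_out, never from a script. Its argument "targets" is one flat list of numbers, 7 for each row, row after row: the turn, a rotation vector about the tool's x, y, z in degrees, then the shift along the tool's x, y, z in cm, then the closure, from 0 (fully open) to 1 (shut). In form: [rx, ry, rz, tx, ty, tz, gripper, rx, ry, rz, tx, ty, tz, gripper, ...]. A call has exactly 5 rows; each row is the pose to reach, as a shift and turn from the pose commanded when the call began, along the tool's axes at that moment; what a row does not reach only later rows make up. A row lasts 1/10 s, in which the tool goes at most 50 mm and 8.59 degrees, less where a joint would pass 70% of its speed; a pose out of reach is approached as far as the arm can. A call with a gripper value outside its range is refused whole. The fingers move at their own pace and stop on an object; "squeeze" is the grip in N (left out, the last holds). Time passes only in rows, so rows that repeat a pose let the fingers close, or fill a call up. It gives the time, the measured TCP pose, the force, the opening and the grip force at its end, in the units of the state.
- bot.read_state(): the state, without advancing time (a new reading comes with each control period).
- bot.snapshot(name): name is "side" or "top" or "wrist"; returns the picture (400x640x3 uint8, red, green, blue); there is no depth.
- bot.camera_model(name): a dict with "fx", "fy", "cx", "cy" (pixels), "rvec" (rotation vector, rad) and "tvec" (3), from world to camera coordinates, as OpenCV has them. Camera axes: x right, y down, z forward; pixel columns grow to the right and rows downward; lengths in mm; the calibration is good to about 2 mm. A picture is of the moment at which its call begins: read the wrist's pose just before it. camera_model takes no time and is no camera call; for the wrist camera it gives the pose at the moment of the call.
- bot.close_job(): hands the job in; it is judged then, once.
The state is a dict: "time": time; "joint_pos": joint angles; "qd": joint speeds; "effort": joint torques, N m; "tool_pos": TCP position; "ee_rot": TCP orientation; "ft_force": force on the tool from outside, world axes, zero at the start; "torque": the same for the moment, N m; "grip_width": finger opening in mm; "gripper_force": force on a finger pad.
Only numpy, scipy, OpenCV 4.12 (cv2) and the standard library are available. Lean on these libraries where they do the work, as an engineer would, in place of code of your own. Each camera call takes 0.05 s, during which the arm holds its last target. There are 200 camera calls.

## Working session

There is one attempt and no reset: what is moved stays moved. The work goes in short steps, Python scripts to look and compute and a tool call to move; the robot and the scene stay as the last step left them, time stands still between calls to the robot, and variables do not carry over. Pictures are saved under pics/ and viewed, at most 10 in all, crops included, and the job is handed in when it is done.

Besides the shell and the picture viewer there is one more tool, called as name(argument=value, ...) on one line, values as JSON. carry_out: Moves the arm, as the interface text tells. Its arguments: {"type":"object","properties":{"targets":{"type":"array"},"squeeze":{"type":"number"}},"required":["targets"]}

```bash
mkdir -p pics
cat > h.py <<'E'
from plant import bot
import cv2, numpy as np
from scipy.spatial.transform import Rotation as R
def cam(n):
    c=bot.camera_model(n); K=np.array([[c['fx'],0,c['cx']],[0,c['fy'],c['cy']],[0,0,1.]])
    return K,R.from_rotvec(np.ravel(c['rvec'])).as_matrix(),np.ravel(c['tvec']).astype(float)
def ray(C,p):
    K,r,t=C; d=r.T@np.linalg.solve(K,[p[0],p[1],1.]); return -r.T@t,d/np.linalg.norm(d)
def onz(C,p,z):
    o,d=ray(C,p); return o+d*(z-o[2])/d[2]
def tri(C1,p1,C2,p2):
    o1,d1=ray(C1,p1);o2,d2=ray(C2,p2)
    s=np.linalg.lstsq(np.c_[d1,-d2],o2-o1,rcond=None)[0]
    a=o1+s[0]*d1;b=o2+s[1]*d2; return (a+b)/2,np.linalg.norm(a-b)
def proj(C,P):
    K,r,t=C; q=K@(r@np.asarray(P,float)+t); return q[:2]/q[2]
def save(im,n): cv2.imwrite('pics/'+n,cv2.cvtColor(im,cv2.COLOR_RGB2BGR))
E
python3 - <<'E'
from h import *
for n in ['top','side','wrist']:
    im=bot.snapshot(n); np.save(n+'.npy',im); save(im,n+'0.png'); C=cam(n); print(n,C[0][0,0],-C[1].T@C[2],C[1][2])
s=bot.read_state(); print(s)
E
```

```text
top 388.732225394107 [ 371.40628626  -18.02857431 1315.44357393] [ 0.09588732  0.01755293 -0.99523742]
side 508.81752581472796 [ -25.63772232 1121.27220537 1238.87040285] [ 0.30711037 -0.66470901 -0.68106178]
wrist 314.42277259981097 [195.90854523 571.23469835 382.59284073] [ 0.22400859 -0.10765433 -0.96862309]
{'time': 0.15, 'joint_pos': array([ 1.04162770e+00,  1.31022936e-01,  1.48901483e+00,  3.07290383e-05,
        1.52295709e+00, -8.54157299e-02]), 'qd': array([-0.00023324, -0.00258492, -0.00311379,  0.00019231,  0.00138886,
       -0.00112671]), 'effort': array([ 2.51174206e-04, -5.60480833e+01, -4.92332411e+01,  7.68487738e-02,
        3.05622385e-02, -7.75692342e-05]), 'tool_pos': array([257.50148495, 541.75819611, 403.91501326]), 'ee_rot': array([-2.26694423e-04,  2.20061130e-01,  9.75485831e-01, -6.63612706e-04]), 'ft_force': array([-0.46648817, -0.71094907, -0.01310707]), 'torque': array([-0.01050591, -0.03791563, -0.02858604]), 'gripper_force': 0.0, 'grip_width': 92.896748112123}
```

View pics/top0.png

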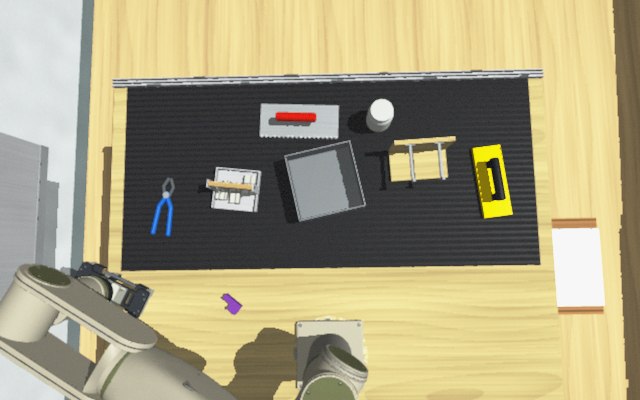

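View pics/side0.png

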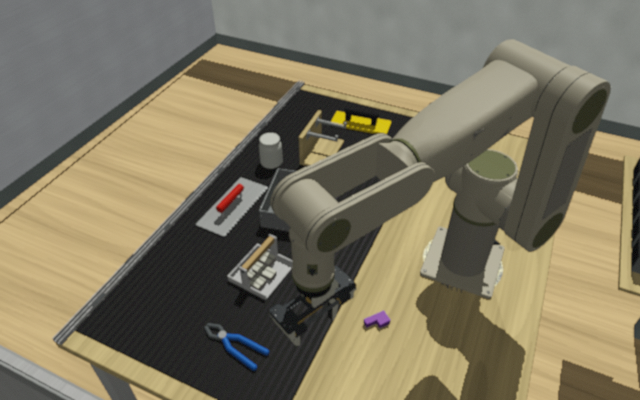

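Run:
```python
from h import *
im=np.load('top.npy'); w=np.load('wrist.npy')
a=cv2.resize(im[155:225,195:275],None,fx=5,fy=5,interpolation=cv2.INTER_CUBIC)
b=cv2.resize(im[125:195,380:460],None,fx=5,fy=5,interpolation=cv2.INTER_CUBIC)
save(np.hstack([a,b]),'c1.png')
```

```text
(no output)
```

View pics/c1.png

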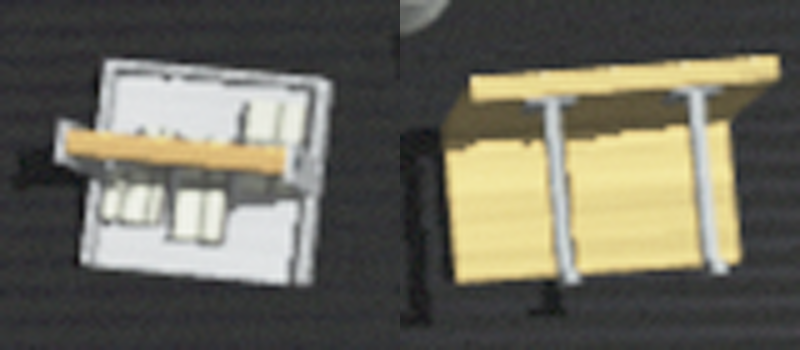

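View pics/wrist0.png

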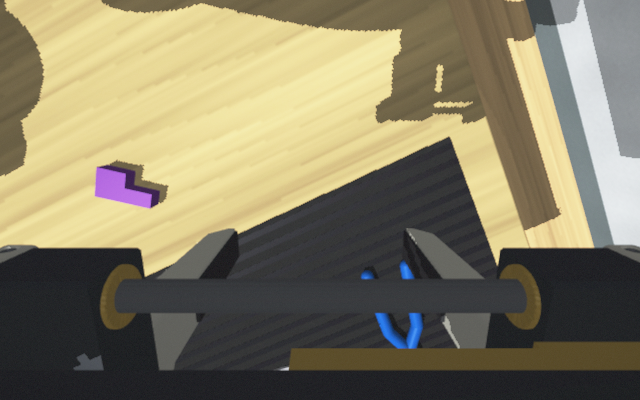

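```bash
cat > m.py <<'E'
from h import *
T=cam('top');S=cam('side');top=np.load('top.npy');side=np.load('side.npy')
def big(m,box):
    x0,y0,x1,y1=box; z=np.zeros(m.shape,np.uint8); z[y0:y1,x0:x1]=m[y0:y1,x0:x1]
    n,l,s,c=cv2.connectedComponentsWithStats(z); i=1+np.argmax(s[1:,4]); return (l==i).astype(np.uint8)
def rect(m): 
    c=max(cv2.findContours(m,cv2.RETR_EXTERNAL,cv2.CHAIN_APPROX_NONE)[0],key=len); r=cv2.minAreaRect(c); return r,cv2.boxPoints(r)
def wood(im):
    h=cv2.cvtColor(im,cv2.COLOR_RGB2HSV).astype(int); return ((h[...,0]>8)&(h[...,0]<28)&(h[...,1]>70)&(h[...,2]>90)).astype(np.uint8)
def ends(m):
    p=np.argwhere(m)[:,::-1].astype(float);c=p.mean(0);u=np.linalg.svd(p-c,full_matrices=False)[2][0]
    s=(p-c)@u; return [c+u*s.min(),c+u*s.max()],c
bt=big(wood(top),(200,170,265,205)); bs=big(wood(side),(235,228,285,275))
et,ct=ends(bt); es,cs=ends(bs); print('bar top px',et,'side px',es,bt.sum(),bs.sum())
et.sort(key=lambda p:p[0]); es.sort(key=lambda p:-p[1])
for a,b in zip(et,es): print('bar end tri',tri(T,a,S,b),'at97',onz(T,a,97))
print('bar c',tri(T,ct,S,cs),onz(T,ct,97))
br=lambda im:(im.max(2)>75).astype(np.uint8)
tub=cv2.morphologyEx(big(br(top),(278,138,372,228)),cv2.MORPH_CLOSE,np.ones((3,3)))
r,q=rect(tub); P=np.array([onz(T,p,75) for p in q]); print('tub',r,P.round(),P.mean(0),np.linalg.norm(P-np.roll(P,1,0),axis=1))
rt=big(wood(top),(380,125,462,195)); r,q=rect(rt); print('rack px',r,q)
g=(top.max(2)>110)&(cv2.cvtColor(top,cv2.COLOR_RGB2HSV)[...,1]<40)
pg=np.zeros(g.shape,np.uint8); pg[144:190,400:455]=g[144:190,400:455]
for k in range(1,3):
    n,l,s,c=cv2.connectedComponentsWithStats(pg); o=np.argsort(-s[1:,4])[k-1]+1
    e,cc=ends(l==o); print('peg',s[o],e,[onz(T,p,134 if p[1]>165 else 120).round(1) for p in e])
E
python3 m.py
python3 - <<'E'
from h import *
im=np.load('side.npy')
a=cv2.resize(im[100:180,280:360],None,fx=5,fy=5,interpolation=cv2.INTER_CUBIC)
b=cv2.resize(im[220:300,215:295],None,fx=5,fy=5,interpolation=cv2.INTER_CUBIC)
save(np.hstack([a,b]),'c2.png')
E
```

```text
bar top px [array([207.90356994, 183.09103629]), array([251.0964628 , 186.90859325])] side px [array([271.65556113, 236.77024242]), array([243.54686665, 267.50021866])] 230 247
bar end tri (array([557.25671576, 375.54157318, 103.79169751]), np.float64(2.2130976623276917)) at97 [559.35374508 378.20683247  97.        ]
bar end tri (array([542.00947683, 238.16051331, 103.73041345]), np.float64(3.0380412988446617)) at97 [544.40837244 240.15577375  97.        ]
bar c (array([550.77611524, 306.7190204 , 100.36586149]), np.float64(0.9658698459996374)) [551.73250705 307.80912453  97.        ]
tub ((324.5895080566406, 180.3788299560547), (68.74223327636719, 69.73310089111328), 76.70142364501953) [[ 650.  142.   75.]
 [ 699.  -80.   75.]
 [ 479. -125.   75.]
 [ 432.   92.   75.]] [565.10714688   7.16166499  75.        ] [223.93116241 226.83565174 224.06891669 222.9204745 ]
rack px ((422.5660095214844, 158.42385864257812), (41.53702926635742, 67.8984375), 85.91438293457031) [[387.22336 140.12689]
 [454.94925 135.28934]
 [457.90866 176.72083]
 [390.18277 181.55838]]
peg [405 144  11  38 138] [array([409.87261352, 143.92069063]), array([413.25704455, 181.15841228])] [array([ 666.9, -262.1,  120. ]), array([ 547.2, -265.2,  134. ])]
peg [437 144   9  36 114] [array([438.37109691, 143.84080651]), array([442.48718831, 179.29175419])] [array([ 665.2, -350.6,  120. ]), array([ 551.2, -354.3,  134. ])]
```

View pics/c2.png

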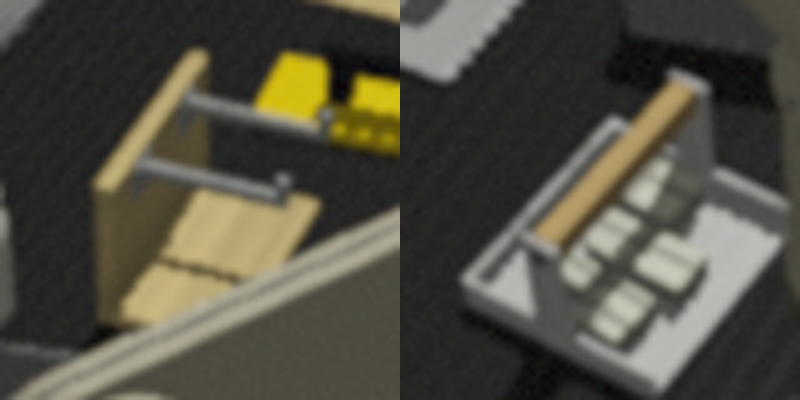

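```bash
cat > pl.py <<'E'
from h import *
import json,os
# commanded pose: position (flange), rotation
def load():
    d=json.load(open('cmd.json')); return np.array(d['p']),R.from_quat(d['q'])
def store(p,r): json.dump(dict(p=list(map(float,p)),q=list(map(float,r.as_quat()))),open('cmd.json','w'))
def sent(row):   # record last row actually sent
    p,r=load(); p=p+r.apply(np.array(row[3:6])*10); r=r*R.from_rotvec(np.radians(row[:3])); store(p,r)
def check():
    p,r=load(); s=bot.read_state(); q=np.array(s['ee_rot']); m=R.from_quat(q[[1,2,3,0]])
    print('t',round(s['time'],2),'meas',s['tool_pos'].round(1),'err mm',(s['tool_pos']-p).round(1),'deg',np.degrees((r.inv()*m).magnitude()).round(2),'F',s['ft_force'].round(1),'w',round(s['grip_width'],1),round(s['gripper_force'],1),'j',s['joint_pos'].round(2))
def tool(yaw,tilt=0): # tool y along object's x (yaw deg), tilt: +x end up
    b=R.from_matrix(np.array([[0,1,0],[1,0,0],[0,0,-1.]])) # tool x=+y, tool y=+x, z down
    return R.from_euler('z',yaw,degrees=True)*R.from_euler('y',-tilt,degrees=True)*b
def plan(grasp,yaw,tilt=0):
    p,r=load(); g=tool(yaw,tilt); P=np.array(grasp,float)-g.apply([0,0,167])
    print('to',P.round(1),'rot',np.degrees((r.inv()*g).as_rotvec()).round(2),'shift cm',(r.inv().apply(P-p)/10).round(2))
E
python3 - <<'E'
from pl import *
s=bot.read_state(); 
store([257.605,541.891,404.735],R.from_quat([.2200611,.9754858,0,0])); check()
exec(open('m.py').read().split("bt=big")[0])
for a,b in (((413.3,180.6),(337,136)),((442.5,179),(345,123.6))): print('tip',tri(T,a,S,b))
for p in ((387.2,140.1),(454.9,135.3)): print('board top back',onz(T,p,128))
plan([550.5,307.5,170],-6.2)
E
```

```text
t 0.15 meas [257.5 541.8 403.9] err mm [-0.1 -0.1 -0.8] deg 0.08 F [-0.5 -0.7 -0. ] w 92.9 0.0 j [ 1.04  0.13  1.49  0.    1.52 -0.09]
tip (array([ 545.7464477 , -264.24838322,  142.61590782]), np.float64(3.9733523623141282))
tip (array([ 550.38636707, -353.29919266,  139.0154724 ]), np.float64(2.0164860310760275))
board top back [ 678.51704342 -190.77176775  128.        ]
board top back [ 689.13063848 -400.55028654  128.        ]
to [550.5 307.5 337. ] rot [ 0.    0.   70.77] shift cm [-36.52  -8.59   6.77]
```

carry_out(targets=[0,0,8,-4,-1,0.7,0,0,0,16,-8,-2,1.4,0,0,0,24,-12,-3,2,0,0,0,32,-16,-4,2.7,0,0,0,40,-20,-5,3.5,0])

```text
time: 0.65
tool_pos: [417.8, 409.7, 369.4]
ee_rot: [-0.0, 0.543, 0.84, -0.0]
ft_force: [0.8, -0.1, -0.5]
grip_width: 92.9
gripper_force: 0.0
```

Run:
```python
from pl import *
sent([0,0,40,-20,-5,3.5]); check(); plan([550.5,307.5,170],-6.2)
```

```text
t 0.65 meas [417.8 409.7 369.4] err mm [ 1.  -1.2 -0.3] deg 0.32 F [ 0.8 -0.1 -0.5] w 92.9 0.0 j [0.69 0.11 1.58 0.   1.46 0.26]
to [550.5 307.5 337. ] rot [ 0.    0.   30.77] shift cm [-14.96   7.86   3.27]
```

carry_out(targets=[0,0,8,-4,2,1,0,0,0,16,-8,4,2,0,0,0,24,-12,6,3,0,0,0,30.8,-15,7.9,3.3,0,0,0,30.8,-15,7.9,3.3,0])

```text
time: 1.15
tool_pos: [553.7, 303.9, 335.2]
ee_rot: [0.0, 0.747, 0.665, -0.001]
ft_force: [0.4, 0.5, 0.3]
grip_width: 92.9
gripper_force: 0.0
```

Run:
```python
from pl import *
sent([0,0,30.8,-15,7.9,3.3]); check(); plan([550.5,307.5,86],-6.2)
C=cam('wrist'); im=bot.snapshot('wrist'); np.save('w1.npy',im); save(im,'w1.png')
import pickle; pickle.dump(C,open('w1.pkl','wb'))
exec(open('m.py').read().split("bt=big")[0])
u=np.array([.108,.994,0])
print('predict bar top ends px',[proj(C,np.array([550.5,307.5,97])+k*71*u).round() for k in(-1,1)],'edges mid',[proj(C,np.array([550.5,307.5,97])+k*8*np.array([.994,-.108,0])).round() for k in(-1,1)])
```

```text
t 1.15 meas [553.7 303.9 335.2] err mm [ 2.7 -3.4 -1.5] deg 0.48 F [0.4 0.5 0.3] w 92.9 0.0 j [ 0.42  0.26  1.47 -0.    1.41  0.54]
to [550.5 307.5 253. ] rot [ 0.    0.   -0.03] shift cm [ 0.01 -0.05  8.37]
predict bar top ends px [array([316., 299.]), array([313., 109.])] edges mid [array([304., 212.]), array([326., 212.])]
```

View pics/w1.png

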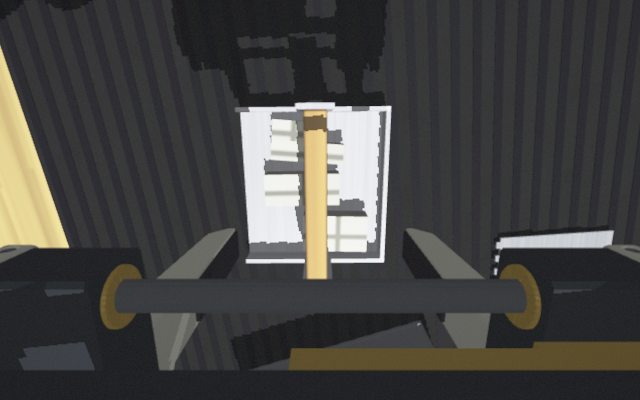

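carry_out(targets=[0,0,0,0,0,2,0,0,0,0,0,0,4.5,0,0,0,0,0,0,7,0,0,0,0,0,0,8.4,0,0,0,0,0,0,8.4,0], squeeze=50)

```text
time: 1.7
tool_pos: [549.2, 307.6, 250.1]
ee_rot: [-0.001, 0.744, 0.668, -0.002]
ft_force: [0.5, 0.1, 0.5]
grip_width: 93.2
gripper_force: 0.0
```

Run:
```python
from pl import *
import pickle
sent([0,0,0,0,0,8.4]); check()
T=cam('top'); print(tri(T,(207.9,183.1),pickle.load(open('w1.pkl','rb')),(314,109)))
```

```text
t 1.7 meas [549.2 307.6 250.1] err mm [-1.8  0.3 -2.7] deg 0.3 F [0.5 0.1 0.5] w 93.2 0.0 j [0.43 0.33 1.55 0.   1.27 0.54]
(array([558.85165506, 377.90811873,  98.41254291]), np.float64(0.5921116531316535))
```

carry_out(targets=[0,0,0,0,0,0,0,0,0,0,0,0,0,0.5,0,0,0,0,0,0,1,0,0,0,0,0,0,1,0,0,0,0,0,0,1], squeeze=50)

```text
time: 2.2
tool_pos: [551.2, 307.3, 253.4]
ee_rot: [0.0, 0.744, 0.668, 0.0]
ft_force: [-0.4, 0.6, 0.1]
grip_width: 65.0
gripper_force: 0.0
```

carry_out(targets=[0,0,0,0,0,0,1,0,0,0,0,0,0,1,0,0,0,0,0,0,1,0,0,0,0,0,0,1,0,0,0,0,0,0,1])

```text
time: 2.7
tool_pos: [551.0, 307.3, 252.6]
ee_rot: [-0.0, 0.744, 0.668, -0.0]
ft_force: [-0.1, -0.9, -0.3]
grip_width: 25.7
gripper_force: 0.0
```

Run:
```python
from pl import *
check(); plan([550.5,307.5,210],-6.2); plan([614,17,210],11.6)
```

```text
t 2.7 meas [551.  307.3 252.6] err mm [-0.  -0.  -0.1] deg 0.01 F [-0.1 -0.9 -0.3] w 25.7 0.0 j [0.43 0.33 1.55 0.   1.27 0.54]
to [550.5 307.5 377. ] rot [ 0.    0.   -0.03] shift cm [ 1.000e-02 -5.000e-02 -1.243e+01]
to [614.  17. 377.] rot [  0.     0.   -17.83] shift cm [-28.18   9.41 -12.43]
```

carry_out(targets=[0,0,0,0,0,0,1,0,0,0,0,0,0,1,0,0,0,0,0,0,1,0,0,0,0,0,0,1,0,0,0,0,0,0,1])

```text
time: 3.2
tool_pos: [550.9, 307.3, 252.7]
ee_rot: [-0.0, 0.744, 0.668, -0.0]
ft_force: [-1.3, -0.1, -0.3]
grip_width: 15.7
gripper_force: 50.0
```

carry_out(targets=[0,0,0,0,0,-0.3,1,0,0,0,0,0,-1.5,1,0,0,0,0,0,-3,1,0,0,0,0,0,-4.5,1,0,0,0,0,0,-6,1])

```text
time: 3.7
tool_pos: [551.2, 307.4, 314.9]
ee_rot: [0.0, 0.744, 0.668, 0.001]
ft_force: [0.7, 1.1, -7.7]
grip_width: 15.8
gripper_force: 50.0
```

Run:
```python
from pl import *
sent([0,0,0,0,0,-6]); check()
```

```text
t 3.7 meas [551.2 307.4 314.9] err mm [0.2 0.1 2.2] deg 0.09 F [ 0.7  1.1 -7.7] w 15.8 50.0 j [ 0.43  0.27  1.5  -0.    1.37  0.54]
```

carry_out(targets=[0,0,0,0,0,-1.5,1,0,0,0,-0.5,0.2,-3,1,0,0,-1,-1.5,0.5,-4.5,1,0,0,-2,-3,1,-5.8,1,0,0,-3,-5,1.7,-6.4,1])

```text
time: 4.2
tool_pos: [562.7, 255.6, 379.5]
ee_rot: [0.0, 0.726, 0.688, 0.001]
ft_force: [1.4, 0.4, -6.1]
grip_width: 15.9
gripper_force: 50.0
```

carry_out(targets=[0,0,-1.5,-2.3,0.7,0,1,0,0,-3,-4.6,1.4,0,1,0,0,-4.5,-6.9,2.1,0,1,0,0,-6,-9.2,2.8,0,1,0,0,-7.5,-11.5,3.5,0,1])

```text
time: 4.7
tool_pos: [591.1, 137.6, 377.7]
ee_rot: [0.0, 0.68, 0.733, 0.0]
ft_force: [0.2, 0.2, -6.1]
grip_width: 15.6
gripper_force: 50.0
```

Run:
```python
from pl import *
sent([0,0,-3,-5,1.7,-6.4]);sent([0,0,-7.5,-11.5,3.5,0]); check(); plan([614,17,210],11.6)
```

```text
t 4.7 meas [591.1 137.6 377.7] err mm [ 0.1 -1.4  1. ] deg 0.06 F [ 0.2  0.2 -6.1] w 15.6 50.0 j [ 0.14  0.16  1.5  -0.    1.48  0.07]
to [614.  17. 377.] rot [ 0.    0.   -7.33] shift cm [-12.34   1.39  -0.03]
```

carry_out(targets=[0,0,-1.5,-2.3,0.3,0,1,0,0,-3,-4.6,0.5,0,1,0,0,-4.5,-6.8,0.8,0,1,0,0,-6,-9,1,0,1,0,0,-7,-10.8,1.2,0,1])

```text
time: 5.2
tool_pos: [611.0, 30.5, 377.6]
ee_rot: [0.0, 0.634, 0.773, -0.0]
ft_force: [0.5, 0.4, -6.8]
grip_width: 15.5
gripper_force: 50.0
```

carry_out(targets=[0,0,-0.3,-1,0.1,0,1,0,0,-0.3,-1.5,0.2,0,1,0,0,-0.3,-1.5,0.2,0.3,1,0,0,-0.3,-1.5,0.2,0.7,1,0,0,-0.3,-1.5,0.2,1,1])

```text
time: 5.7
tool_pos: [615.6, 18.7, 366.0]
ee_rot: [-0.0, 0.632, 0.775, -0.0]
ft_force: [0.9, -0.4, -6.2]
grip_width: 15.8
gripper_force: 50.0
```

Run:
```python
from pl import *
sent([0,0,-7,-10.8,1.2,0]);sent([0,0,-.3,-1.5,.2,1]); check()
for t in (10,20,30,40): plan([614,17,200],11.6,t)
im=bot.snapshot('top'); s=bot.snapshot('wrist'); 
save(np.hstack([cv2.resize(im[120:240,220:400],(500,333)),cv2.resize(s[:333],(300,333))]),'t2.png')
```

```text
t 5.7 meas [615.6  18.7 366. ] err mm [-0.3  0.8 -0.7] deg 0.07 F [ 0.9 -0.4 -6.2] w 15.8 50.0 j [-0.05  0.19  1.49  0.    1.46 -0.26]
to [585.6  11.2 364.5] rot [-10.     0.    -0.03] shift cm [-0.05 -3.1   0.23]
to [558.    5.5 356.9] rot [-20.     0.    -0.02] shift cm [-0.05 -5.91  0.98]
to [5.322e+02 2.000e-01 3.446e+02] rot [-3.e+01  1.e-02 -2.e-02] shift cm [-0.05 -8.55  2.21]
to [508.8  -4.6 327.9] rot [-4.e+01  1.e-02 -2.e-02] shift cm [ -0.05 -10.93   3.88]
```

View pics/t2.png

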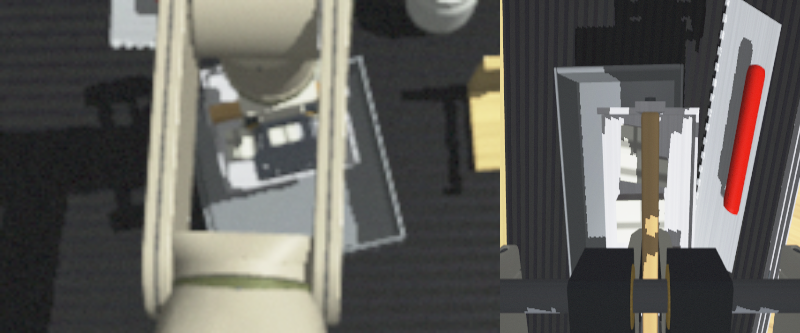

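carry_out(targets=[-2,0,0,0,-0.7,0.01,1,-5,0,0,0,-1.6,0.06,1,-9,0,0,0,-2.8,0.2,1,-13,0,0,0,-3.95,0.43,1,-17,0,0,0,-5.1,0.73,1])

```text
time: 6.3
tool_pos: [565.2, 8.0, 359.4]
ee_rot: [0.094, 0.625, 0.766, 0.115]
ft_force: [1.0, 0.4, -6.6]
grip_width: 15.8
gripper_force: 50.0
```

carry_out(targets=[-2,0,0,0,-0.58,0.01,1,-4,0,0,0,-1.16,0.04,1,-5,0,0,0,-1.46,0.06,1,-6,0,0,0,-1.75,0.09,1,-7,0,0,0,-2.04,0.12,1])

```text
time: 6.8
tool_pos: [547.0, 3.9, 352.3]
ee_rot: [0.132, 0.618, 0.758, 0.161]
ft_force: [-0.2, 0.7, -6.5]
grip_width: 15.7
gripper_force: 50.0
```

Run:
```python
from pl import *
sent([-17,0,0,0,-5.1,.73]);sent([-7,0,0,0,-2.04,.12]); check()
```

```text
t 6.8 meas [547.    3.9 352.3] err mm [-0.2  0.2 -0. ] deg 0.04 F [-0.2  0.7 -6.5] w 15.7 50.0 j [-0.13 -0.18  1.92  0.16  1.01 -0.39]
```

carry_out(targets=[-1,0,0,0,-0.29,0,1,-2,0,0,0,-0.58,0.01,1,-3,0,0,0,-0.87,0.02,1,-4,0,0,0,-1.16,0.04,1,-5,0,0,0,-1.46,0.06,1])

```text
time: 7.3
tool_pos: [534.0, 1.1, 345.7]
ee_rot: [0.159, 0.612, 0.75, 0.194]
ft_force: [0.1, 0.9, -5.9]
grip_width: 15.9
gripper_force: 50.0
```

carry_out(targets=[-1,0,0,0,-0.29,0,1,-2,0,0,0,-0.58,0.01,1,-3,0,0,0,-0.87,0.02,1,-4,0,0,0,-1.16,0.04,1,-5,0,0,0,-1.46,0.06,1])

```text
time: 7.8
tool_pos: [521.9, -1.4, 338.2]
ee_rot: [0.185, 0.604, 0.741, 0.227]
ft_force: [-0.8, 1.0, -5.9]
grip_width: 15.5
gripper_force: 50.0
```

Run:
```python
from pl import *
sent([-5,0,0,0,-1.46,.06]);sent([-5,0,0,0,-1.46,.06]); check()
```

```text
t 7.8 meas [521.9  -1.4 338.2] err mm [-0.2 -0.1 -0. ] deg 0.1 F [-0.8  1.  -5.9] w 15.5 50.0 j [-0.18 -0.32  2.09  0.29  0.83 -0.52]
```

carry_out(targets=[-1,0,0,0,-0.29,0,1,-2,0,0,0,-0.58,0.01,1,-3,0,0,0,-0.87,0.02,1,-4,0,0,0,-1.16,0.04,1,-5,0,0,0,-1.46,0.06,1])

```text
time: 8.3
tool_pos: [510.4, -3.8, 329.6]
ee_rot: [0.212, 0.596, 0.73, 0.259]
ft_force: [0.1, 0.9, -3.1]
grip_width: 15.5
gripper_force: 50.0
```

carry_out(targets=[-1,0,0,0,-0.29,0,1,-2,0,0,0,-0.58,0.01,1,-3,0,0,0,-0.87,0.02,1,-3,0,0,0,-0.87,0.02,1,-3,0,0,0,-0.87,0.02,1])

```text
time: 8.8
tool_pos: [503.9, -5.1, 323.9]
ee_rot: [0.227, 0.59, 0.723, 0.278]
ft_force: [-0.1, -0.6, -3.4]
grip_width: 15.6
gripper_force: 50.0
```

Run:
```python
from pl import *
sent([-5,0,0,0,-1.46,.06]);sent([-3,0,0,0,-.87,.02]); check()
```

```text
t 8.8 meas [503.9  -5.1 323.9] err mm [-0.1 -0.1 -0. ] deg 0.02 F [-0.1 -0.6 -3.4] w 15.6 50.0 j [-0.22 -0.41  2.22  0.44  0.69 -0.67]
```

Run:
```python
from pl import *
w=bot.snapshot('wrist'); t=bot.snapshot('top'); s=bot.snapshot('side')
a=cv2.resize(w[:380],(500,297)); b=cv2.resize(t[130:230,270:370],(300,297)); 
c=cv2.resize(s[140:260,240:440],(500,300)); 
save(np.vstack([np.hstack([a,b]),np.hstack([c,np.zeros((300,300,3),np.uint8)])]),'t3.png')
print(np.mean([bot.read_state()['ft_force']],0))
```

```text
[-0.27060319  0.14060681 -3.75677258]
```

View pics/t3.png

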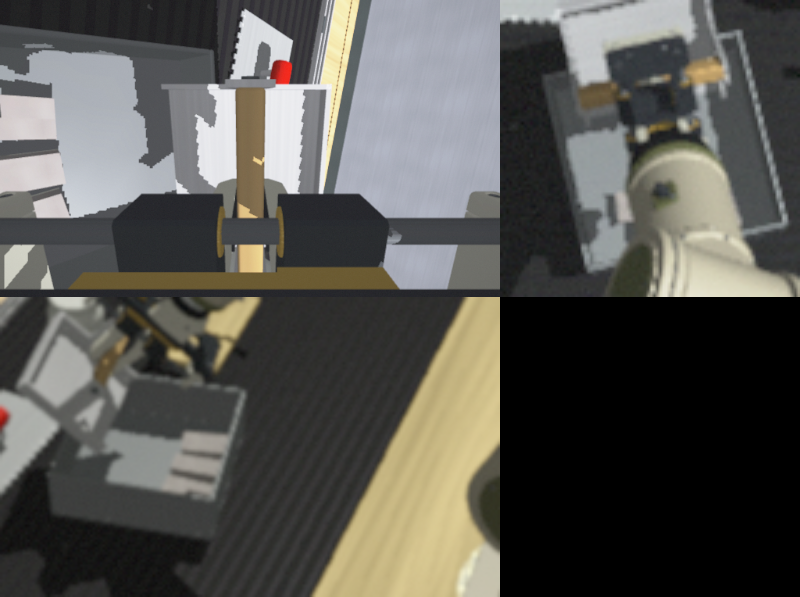

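carry_out(targets=[7,0,0,0,2.04,-0.3,1,15,0,0,0,4.32,0.1,1,23,0,0,0,6.53,0.8,1,31,0,0,0,8.6,1.8,1,37,0,0,0,10.05,2.8,1])

```text
time: 9.45
tool_pos: [597.4, 14.1, 372.2]
ee_rot: [0.027, 0.632, 0.774, 0.033]
ft_force: [0.2, -0.3, -4.2]
grip_width: 15.6
gripper_force: 50.0
```

Run:
```python
from pl import *
sent([37,0,0,0,10.05,2.8]); check(); plan([470,-40,215],8)
```

```text
t 9.45 meas [597.4  14.1 372.2] err mm [1.9 0.4 1.8] deg 0.14 F [ 0.2 -0.3 -4.2] w 15.6 50.0 j [-0.07  0.1   1.58  0.02  1.38 -0.27]
to [470. -40. 382.] rot [ 5.   -0.16  3.57] shift cm [ -2.74 -13.23  -2.32]
```

carry_out(targets=[2,0,0.5,-0.2,-2,-0.7,1,4,0,1,-0.5,-5,-1.5,1,5,-0.2,2,-1.2,-8,-2,1,5,-0.2,3,-2,-11,-2.3,1,5,-0.2,3.6,-2.7,-13.2,-2.3,1])

```text
time: 9.95
tool_pos: [469.6, -39.9, 382.4]
ee_rot: [0.001, 0.656, 0.754, 0.0]
ft_force: [-0.2, -0.2, -3.1]
grip_width: 15.8
gripper_force: 50.0
```

Run:
```python
from pl import *
sent([5,-.2,3.6,-2.7,-13.2,-2.3]); check(); plan([457,-314,215],2.5); plan([457,-314,159],2.5)
```

```text
t 9.95 meas [469.6 -39.9 382.4] err mm [-0.6 -0.4  0.6] deg 0.11 F [-0.2 -0.2 -3.1] w 15.8 50.0 j [-0.19 -0.21  1.86 -0.    1.49 -0.33]
to [ 457. -314.  382.] rot [0.   0.04 5.47] shift cm [-27.    -5.11  -0.  ]
to [ 457. -314.  326.] rot [0.   0.04 5.47] shift cm [-26.99  -5.11   5.6 ]
```

carry_out(targets=[0,0,0.5,-2,-0.4,0,1,0,0,1,-5,-1,0,1,0,0,1.5,-8,-1.5,0,1,0,0,2,-11,-2.1,0,1,0,0,3,-14,-2.7,0,1])

```text
time: 10.45
tool_pos: [463.2, -183.2, 382.5]
ee_rot: [0.001, 0.676, 0.737, 0.0]
ft_force: [0.8, -0.0, -3.9]
grip_width: 15.6
gripper_force: 50.0
```

carry_out(targets=[0,0,0.5,-3,-0.5,0.5,1,0,0,1,-6,-1.2,1.5,1,0,0,1.5,-9,-1.7,3,1,0,0,2,-11.5,-1.7,4.3,1,0,0,2.5,-12.9,-1.7,5.6,1])

```text
time: 10.95
tool_pos: [457.3, -314.2, 325.9]
ee_rot: [0.001, 0.692, 0.721, -0.0]
ft_force: [0.2, 0.5, -4.3]
grip_width: 15.4
gripper_force: 50.0
```

Run:
```python
from pl import *
sent([0,0,3,-14,-2.7,0]);sent([0,0,2.5,-12.9,-1.7,5.6]); check(); plan([457,-314,159],2.5); plan([582,-308.8,159],2.5);plan([582,-308.8,131],2.5)
t=bot.snapshot('top'); s=bot.snapshot('side');w=bot.snapshot('wrist')
save(np.vstack([np.hstack([cv2.resize(t[125:225,370:470],(400,300)),cv2.resize(s[90:180,290:410],(400,300),interpolation=3)]),np.hstack([cv2.resize(w,(400,250)),cv2.resize(t[130:230,270:370],(400,250))])]),'t4.png')
```

```text
t 10.95 meas [ 457.3 -314.2  325.9] err mm [ 0.2 -2.3 -0.1] deg 0.17 F [ 0.2  0.5 -4.3] w 15.4 50.0 j [-0.69  0.06  1.71 -0.    1.37 -0.74]
to [ 457. -314.  326.] rot [ 0.    0.04 -0.03] shift cm [-0.2  -0.02 -0.  ]
to [ 582.  -308.8  326. ] rot [ 0.    0.04 -0.03] shift cm [-0.22 12.49 -0.  ]
to [ 582.  -308.8  298. ] rot [ 0.    0.04 -0.03] shift cm [-0.22 12.49  2.8 ]
```

View pics/t4.png

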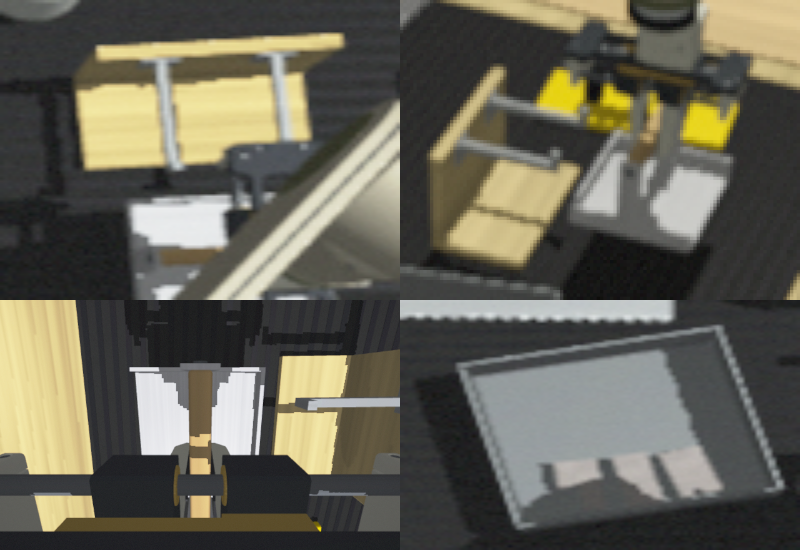

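Run:
```python
from pl import *
C=cam('wrist'); T=cam('top'); check()
for p in ((547.2,-265,134),(547.2,-265,120),(547.2,-265,110)): print(proj(C,p).round())
print(tri(T,(413.3,180.6),C,(475,160)))
```

```text
t 11.1 meas [ 457.  -312.5  325.1] err mm [-0.1 -0.6 -0.9] deg 0.12 F [ 0.3  0.1 -4.1] w 15.7 50.0 j [-0.69  0.06  1.71 -0.    1.37 -0.73]
[489. 166.]
[477. 162.]
[469. 160.]
(array([ 551.51475371, -267.41855276,  110.78586014]), np.float64(5.84921907949256))
```

carry_out(targets=[0,0,0,-0.1,1.5,0,1,0,0,0,-0.2,4,0,1,0,0,0,-0.2,6.5,0,1,0,0,0,-0.2,9,0,1,0,0,0,-0.2,11,0,1])

```text
time: 11.6
tool_pos: [568.9, -308.1, 327.4]
ee_rot: [0.001, 0.691, 0.723, 0.0]
ft_force: [0.9, -0.5, -3.5]
grip_width: 15.8
gripper_force: 50.0
```

carry_out(targets=[0,0,0,0,1,0,1,0,0,0,0,1.5,0,1,0,0,0,0,1.5,0.3,1,0,0,0,0,1.5,0.8,1,0,0,0,0,1.5,1.3,1])

```text
time: 12.1
tool_pos: [581.3, -308.7, 312.5]
ee_rot: [0.0, 0.692, 0.722, -0.0]
ft_force: [-0.6, 0.3, -4.9]
grip_width: 16.0
gripper_force: 50.0
```

Run:
```python
from pl import *
sent([0,0,0,-.2,11,0]);sent([0,0,0,0,1.5,1.3]); check(); plan([582,-308.8,131],2.5)
```

```text
t 12.1 meas [ 581.3 -308.7  312.5] err mm [-0.7 -0.1 -0.5] deg 0.04 F [-0.6  0.3 -4.9] w 16.0 50.0 j [-0.57  0.34  1.41 -0.    1.39 -0.61]
to [ 582.  -308.8  298. ] rot [ 0.    0.04 -0.03] shift cm [-0.02 -0.01  1.5 ]
```

carry_out(targets=[0,0,0,0,0,0.4,1,0,0,0,0,0,0.8,1,0,0,0,0,0,1.1,1,0,0,0,0,0,1.4,1,0,0,0,0,0,1.5,1])

```text
time: 12.6
tool_pos: [581.9, -308.6, 297.7]
ee_rot: [0.0, 0.692, 0.722, -0.0]
ft_force: [-1.5, 0.9, -0.6]
grip_width: 15.6
gripper_force: 50.0
```

carry_out(targets=[0,0,0,0,0,0,1,0,0,0,0,0,0,1,0,0,0,0,0,0,1,0,0,0,0,0,0,1,0,0,0,0,0,0,1])

```text
time: 13.1
tool_pos: [582.1, -308.6, 298.1]
ee_rot: [0.0, 0.692, 0.722, -0.0]
ft_force: [-0.2, -0.2, -2.7]
grip_width: 15.7
gripper_force: 50.0
```

Run:
```python
from pl import *
sent([0,0,0,0,0,1.5]); check()
```

```text
t 13.1 meas [ 582.1 -308.6  298.1] err mm [-0.   0.   0.1] deg 0.01 F [-0.2 -0.2 -2.7] w 15.7 50.0 j [-0.57  0.35  1.42 -0.    1.36 -0.61]
```

carry_out(targets=[0,0,0,0,0,0.1,1,0,0,0,0,0,0.1,1,0,0,0,0,0,0.1,0.7,0,0,0,0,0,0.1,0.5,0,0,0,0,0,0.1,0.5])

```text
time: 13.6
tool_pos: [582.2, -308.7, 297.3]
ee_rot: [0.001, 0.692, 0.722, -0.0]
ft_force: [-0.1, 0.3, -0.6]
grip_width: 35.2
gripper_force: 0.0
```

carry_out(targets=[0,0,0,0,0,0,0.5,0,0,0,0,0,0,0.5,0,0,0,0,0,0,0.5,0,0,0,0,0,0,0.5,0,0,0,0,0,0,0.5])

```text
time: 14.1
tool_pos: [582.0, -308.6, 297.0]
ee_rot: [0.0, 0.692, 0.722, -0.0]
ft_force: [-0.1, -0.4, -0.7]
grip_width: 46.4
gripper_force: 0.0
```

Run:
```python
from pl import *
sent([0,0,0,0,0,.1]); check()
```

```text
t 14.1 meas [ 582.  -308.6  297. ] err mm [-0. -0. -0.] deg 0.01 F [-0.1 -0.4 -0.7] w 46.4 0.0 j [-0.57  0.36  1.43 -0.    1.36 -0.61]
```

Released; lift straight up, then back away so the cameras see the rack.

carry_out(targets=[0,0,0,0,0,-0.5,0.5,0,0,0,0,0,-1.5,0.5,0,0,0,0,0,-3,0.5,0,0,0,0,0,-5,0.5,0,0,0,0,0,-8,0.5])

```text
time: 14.6
tool_pos: [581.7, -308.3, 377.6]
ee_rot: [-0.001, 0.692, 0.722, -0.0]
ft_force: [0.3, -1.0, 0.6]
grip_width: 46.5
gripper_force: 0.0
```

carry_out(targets=[0,0,0,0,-1,-3,0.5,0,0,0,0,-5,-4,0.5,0,0,0,0,-9,-4,0.5,0,0,0,0,-13,-4,0.5,0,0,0,0,-17,-4,0.5])

```text
time: 15.1
tool_pos: [410.8, -315.7, 419.0]
ee_rot: [0.002, 0.692, 0.722, -0.0]
ft_force: [-0.6, -0.3, 0.4]
grip_width: 46.2
gripper_force: 0.0
```

Run:
```python
from pl import *
sent([0,0,0,0,0,-8]);sent([0,0,0,0,-17,-4]); check()
t=bot.snapshot('top'); s=bot.snapshot('side')
np.save('tf.npy',t);np.save('sf.npy',s)
save(np.vstack([np.hstack([cv2.resize(t[125:205,380:480],(400,320),interpolation=3),cv2.resize(s[90:180,280:400],(400,320),interpolation=3)]),np.hstack([cv2.resize(t[80:280],(640,200)),np.zeros((200,160,3),np.uint8)])]),'t5.png')
```

```text
t 15.1 meas [ 410.8 -315.7  419. ] err mm [-1.4  0.1  2. ] deg 0.15 F [-0.6 -0.3  0.4] w 46.2 0.0 j [-0.75 -0.1   1.69 -0.    1.54 -0.8 ]
```

View pics/t5.png

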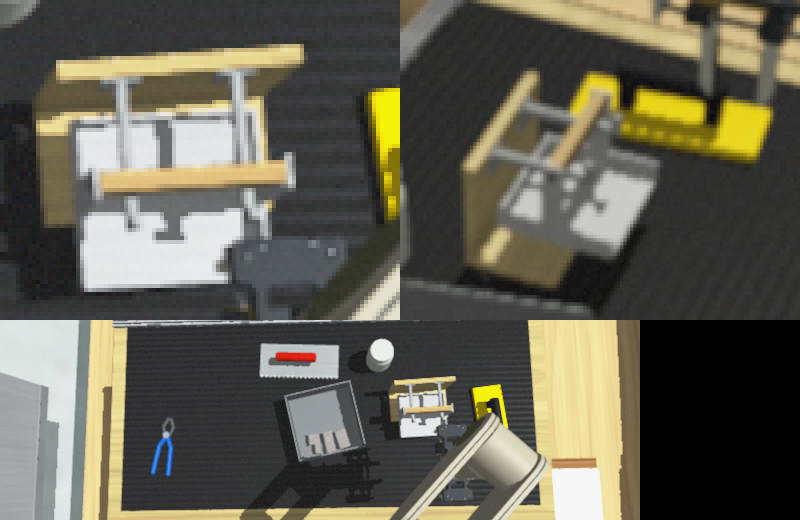

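carry_out(targets=[0,0,0,0,0,0,0.5,0,0,0,0,0,0,0.5,0,0,0,0,0,0,0.5,0,0,0,0,0,0,0.5,0,0,0,0,0,0,0.5])

```text
time: 15.7
tool_pos: [412.8, -315.7, 416.8]
ee_rot: [0.0, 0.691, 0.722, -0.0]
ft_force: [0.2, 0.8, 1.0]
grip_width: 46.2
gripper_force: 0.0
```

```bash
python3 -c "
from plant import bot
print(bot.close_job())"
```

```text
the job is handed in; nothing more can be done
None
```

I handed the job in at about 15.7 s of the 64 s allowed: the final pictures show all three offcuts in the tub, the empty tray hanging on both pegs behind their tips, and the tub and bystanders apparently where they stood, but the hand-in returned no verdict.

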